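Put the lids back on the sterile consumables

ROBOT

A 6-joint arm with a two-finger parallel gripper is mounted at the origin on the work surface. World frame = base frame: x ahead of the robot, y to its left, z up, the work surface at z = 0. Lengths are in m, angles in rad, forces in N, time in s.
With the tool pointing down it reaches from about 0.35 to 0.95 m from the base axis. Payload 17.4 kg.
Tool frame: the origin (TCP) lies at the very end of the fingers, on their centre line; the grasp point (between the pads) lies 19 mm behind it; z points along the fingers, y is the line along which they close (so a half turn about z gives the same grasp; the last joint's range is limited). The gripper opens to 93 mm and grips with 3 to 60 N. Pads are 15 mm wide; open, the fingers measure 128 mm over their backs; the gripper's body (75 mm by 188 mm) begins 65 mm behind the grasp point.
Start: joints at [1.133, 0.116, 1.442, -0, 1.584, -0.038], TCP at [0.263, 0.622, 0.219] pointing down, gripper open.
Joint ranges: [-2.83, 2.83], [-0.83, 2.19], [0.07, 2.5], [-1.14, 4.28], [0.01, 3], [-2.97, 2.97]. Speed limits (rad/s): [1.89, 1.89, 2.22, 3.14, 3.14, 3.14].

INTERFACE

Orientations are given as a unit quaternion [w, x, y, z].
In Python, from plant import readout, snapshot, calibration, workorder, finder gives the robot as it stands. The module is installed in compiled form; this text tells all that it offers.
- The arm moves only by the shell command python3 -m crank 'ROWS' [OPENING] [FORCE]. ROWS is JSON, a list of rows, each an object with "xyz": the shift along the tool's x, y, z in m, a list of three; "twist": the turn, a rotation vector about the tool's x, y, z in rad, a list of three. In form: [{"xyz": [dx, dy, dz], "twist": [ax, ay, az]}, ...]. A call has exactly 5 rows; each row is the pose to reach, as a shift and turn from the pose commanded when the call began, along the tool's axes at that moment; what a row does not reach only later rows make up. A row lasts 1/12 s, in which the tool goes at most 41.7 mm and 7.16 degrees, less where a joint would pass 70% of its speed; a pose out of reach is approached as far as the arm can. A call with a gripper value outside its range is refused whole. OPENING is the closure, from 0 (fully open) to 1 (shut), set as the call begins (- or left out, the last holds). The fingers move at their own pace and stop on an object; FORCE is the grip in N (left out, the last holds). Time passes only in rows, so rows that repeat a pose let the fingers close, or fill a call up. It gives the time, the measured TCP pose, the force, the opening and the grip force at its end, in the units of the state.
- readout.observe(): the state, without advancing time (a new reading comes with each control period).
- snapshot(name): name is "scene" or "top" or "wrist"; returns the picture (480x640x3 uint8, red, green, blue); there is no depth.
- calibration(name): a dict with "fx", "fy", "cx", "cy" (pixels), "xyz" and "attitude" of the camera in the world; the wrist camera has in their place "T_tool_cam" (4x4, takes a point from camera to tool coordinates, whose origin is the TCP and whose axes are the flange's). Camera axes: x right, y down, z forward; pixel columns grow to the right and rows downward; lengths in m; the calibration is good to about 2 mm. A picture is of the moment at which its call begins: read the wrist's pose just before it. calibration takes no time and is no camera call.
- workorder.sign_off(): hands the job in; it is judged then, once.
Trained networks look in the newest picture that a camera, given by its name, has taken for a name from the list of things; names that differ only in an ending like _2 or _b are one class to them, and where a whole thing is asked for, a point or a joint stands for the part that bears it (a point fixed in the world has none). Each returns a list of dicts, best first, with "confidence" (0 to 1); they miss things now and then, are a little off and sometimes report something else, mostly with a low value. They report only what shows in the picture. A call takes as long as a camera call. They do not tell look-alikes from the thing itself.
- finder.search_frame(name, camera): "location" ([x, y, z] in m, in world coordinates, good to about 4 mm: the middle of the surface that is visible of it).
- finder.silhouettes(name, camera): "pixels" (480x640 bool, what is visible of it).
The state is a dict: "time": time; "joints": joint angles; "qd": joint speeds; "tau": joint torques, N m; "position": TCP position; "tcp_rot": TCP orientation; "ft_force": force on the tool from outside, world axes, zero at the start; "ft_torque": the same for the moment, N m; "opening": opening from 0.0 (shut) to 1.0 (fully open); "gripper_force": force on a finger pad.
Only numpy, scipy, OpenCV 4.12 (cv2) and the standard library are available. Lean on these libraries where they do the work, as an engineer would, in place of code of your own. Each camera call takes 0.05 s, during which the arm holds its last target. There are 200 camera calls.

TASK

The bench is being closed for the night: put each of the four loose steel lids back on the container it fits - large and small round lids on the large and small jars, long lid on the instrument tray, flat squarish lid on the slant-top bin, lying on the slope squarely over the opening with its lower edge against the front ledge. Set each down gently, fully seated, and let go. Leave the red tube rack and the reagent bottle where they stand.

Things in the scene. Friction and masses are not known exactly. Their poses are not given: they have to be found in the camera images.
- large_round_lid: Loose steel lid, knob up. Round flange 112 mm across, 4 mm thick; under it a round plug 8 mm deep, 80 mm across at the flange, 72 mm at its foot; on top a central upright cylindrical knob 20 mm across, 28 mm tall. Origin: centre of the plug's foot, z up. Flange underside z = 8 mm, top 12 mm; knob top 40 mm. About 0.12 kg.
- small_round_lid: Loose steel lid like the large round one but smaller: flange 88 mm across, plug 8 mm deep, 56 mm across at the flange, 48 mm at its foot; knob 18 mm across, 28 mm tall. Origin: centre of the plug's foot, z up. Flange underside z = 8 mm, top 12 mm; knob top 40 mm. About 0.08 kg.
- long_lid: Loose oblong steel lid, handle up: flange 168 mm (x) by 102 mm (y), 4 mm thick; plug under it 126 x 60 mm, 8 mm deep; strap handle along x on top: a bar 60 mm long, 12 mm thick (y), from z = 20 to 40 mm. Origin: centre of the plug's foot. Flange underside z = 8 mm, top 12 mm. Same either way round. About 0.16 kg.
- flat_lid: Loose flat steel plate, nearly square, handle up: 130 mm (x, the way that runs down the slope) by 150 mm (y), 5 mm thick, no plug; strap handle along y on top: a bar 60 mm long, 12 mm thick (x), from z = 14 to 34 mm. Origin: centre of the underside. Same either way round. About 0.18 kg.
- large_jar: Fixed round steel jar with tubes in it, open at the top: 100 mm outside, 92 mm inside diameter, 100 mm tall. Origin: centre of its foot on the bench; rim at z = 100 mm. The large round lid's flange rests on the rim, its plug inside with 6 mm of play all round.
- small_jar: Fixed round steel jar with swabs in it, open at the top: 76 mm outside, 68 mm inside diameter, 80 mm tall. Origin: centre of its foot; rim at z = 80 mm. The small round lid's flange rests on the rim, its plug inside with 6 mm of play all round.
- tray: Fixed oblong steel instrument tray with forceps in it, open at the top: outside 150 mm (its x) by 84 mm (its y), walls 4 mm, 45 mm tall. Origin: centre of its foot; rim at z = 45 mm. The long lid's flange rests on the rim, long way along the tray's x, its plug inside with 8 mm of play all round.
- bin: Fixed steel slant-top bin, foot 130 (x) x 140 mm (y), origin at its centre. Low front faces -x; the open top rises 22 deg (0.384 rad) to +x. A ledge along the front stands 11 mm proud of and square to the slope; its inner face meets the slope at x = -62, z = 56 mm. Flat lid home: its origin at x = -2, y = 0, z = 80 mm, its y along the bin's y. It may not slide down by itself.
- tube_rack: Bystander: loose red plastic tube rack with white-capped tubes, 75 (x) x 120 (y) x 40 mm, tubes to 47 mm high. Origin: centre of its underside. To be left alone.
- reagent_bottle: Bystander: loose white capped reagent bottle, 56 mm across, 105 mm tall, blue cap. Origin: centre of its underside. To be left alone.
Not all that is in view belongs to the job. Leave any orange look-alike of the small_round_lid alone. Leave any green look-alike of the large_round_lid alone.

How it is judged:
At the end, for the whole second after the job is handed in: Each lid at rest on its own container, released: three level (3 deg), flanges on rims, within 9 mm of centre (long lid 13 mm, 11 deg); flat lid on the slope (3 deg), within 12 mm sideways, 6 deg square, within 8 mm of the ledge. Rack and bottle moved under 20 mm (horizontal distance between large_round_lid and large_jar below 0.009 m and z of large_round_lid in the frame of large_jar between 0.088 and 0.0955 m and angle between each of large_round_lid, small_round_lid, long_lid's own z axis and vertical below 0.05 rad and horizontal distance between small_round_lid and small_jar below 0.009 m and z of small_round_lid in the frame of small_jar between 0.068 and 0.0755 m and horizontal distance between long_lid and tray below 0.013 m and z of long_lid in the frame of tray between 0.033 and 0.0405 m and angle between the x axis of long_lid and the x axis of tray, either way round below 0.2 rad and x of flat_lid in the frame of bin between -0.008 and 0.006 m and y of flat_lid in the frame of bin between -0.012 and 0.012 m and z of flat_lid in the frame of bin between 0.074 and 0.087 m and angle between flat_lid's own z axis and vertical between 0.334 and 0.434 rad and angle between the y axis of flat_lid and the y axis of bin, either way round below 0.1 rad and linear speed of each of large_round_lid, small_round_lid, long_lid, flat_lid below 0.02 m/s and distance of each of tube_rack, reagent_bottle from where it was at the start of the episode below 0.02 m); the robot touches nothing.
It fails at once if a lid is slammed or pressed hard on a container (over 60 N) (contact force between large_round_lid and large_jar above 60 N or contact force between small_round_lid and small_jar above 60 N or contact force between long_lid and tray above 60 N or contact force between flat_lid and bin above 60 N).
It fails at once if a lid is dropped (faster than 0.5 m/s with the fingers off it, a fall of 13 mm) ((linear speed of large_round_lid above 0.5 m/s and contact force between the fingers and large_round_lid below 0.1 N) or (linear speed of small_round_lid above 0.5 m/s and contact force between the fingers and small_round_lid below 0.1 N) or (linear speed of long_lid above 0.5 m/s and contact force between the fingers and long_lid below 0.1 N) or (linear speed of flat_lid above 0.5 m/s and contact force between the fingers and flat_lid below 0.1 N)).
It fails at once if the tube rack or the bottle is knocked over (angle between any of tube_rack, reagent_bottle's own z axis and vertical above 0.5 rad).
It also fails if it takes over 112 s, if anything falls off the work surface, if the arm or the gripper's body presses on something with over 40 N, if the wrist force passes 120 N, or if a joint passes its speed limit or range.

## Working session

There is one attempt and no reset: what is moved stays moved. The work goes in short steps, Python scripts to look and compute and a shell command to move; the robot and the scene stay as the last step left them, time stands still between calls to the robot, and variables do not carry over. Pictures are saved under pics/ and viewed, at most 14 in all, crops included, and the job is handed in when it is done.

```bash
mkdir -p pics; cat > h.py <<'E'
import numpy as np, cv2
from scipy.spatial.transform import Rotation as R
from plant import readout, snapshot, calibration, workorder, finder
def q(w): return R.from_quat([w[1],w[2],w[3],w[0]])
def save(im,n): cv2.imwrite('pics/'+n+'.png',im[:,:,::-1])
E
python3 - <<'E'
from h import *
o=readout.observe(); print({k:np.round(v,3) for k,v in o.items()})
for n in('scene','top'):
    c=calibration(n);print(n,c); save(snapshot(n),n+'0')
print(calibration('wrist'))
for cam in ('top','scene'):
  for t in 'large_round_lid small_round_lid long_lid flat_lid large_jar small_jar tray bin tube_rack reagent_bottle'.split():
    try: print(cam,t,[(np.round(d['location'],3).tolist(),round(d['confidence'],2)) for d in finder.search_frame(t,cam)])
    except Exception as e: print(e)
print(readout.observe()['time'])
E
```

```text
{'time': np.float64(0.0), 'joints': array([ 1.133,  0.116,  1.442,  0.   ,  1.584, -0.038]), 'qd': array([ 0.   ,  0.001,  0.001, -0.   , -0.001, -0.001]), 'tau': array([-2.0000e-03, -7.2127e+01, -6.2260e+01,  7.8000e-02,  2.4000e-02,
       -0.0000e+00]), 'position': array([0.263, 0.622, 0.218]), 'tcp_rot': array([-0.   ,  0.199,  0.98 , -0.001]), 'ft_force': array([-0.064,  0.003,  1.27 ]), 'ft_torque': array([-0.054, -0.034, -0.059]), 'gripper_force': np.float64(0.0), 'opening': np.float64(1.0)}
scene {'fx': 452.93412254687416, 'fy': 452.93412254687416, 'cx': 312.8662245243056, 'cy': 234.94401751388568, 'xyz': array([0.96750743, 0.47893286, 0.97303665]), 'attitude': array([-0.11823563,  0.38486955,  0.8688881 , -0.28797436])}
top {'fx': 464.84917960657424, 'fy': 464.84917960657424, 'cx': 322.7021362420583, 'cy': 226.27848821317968, 'xyz': array([ 0.38827481, -0.00926659,  1.31797293]), 'attitude': array([-0.02304588,  0.71390002, -0.69973161,  0.01383184])}
{'fx': 347.6596602018744, 'fy': 347.6596602018744, 'cx': 320.06438173932224, 'cy': 244.83960445201828, 'T_tool_cam': array([[
[... 901 characters left out ...]
top reagent_bottle [([0.493, -0.459, 0.076], 0.93)]
scene large_round_lid [([0.397, 0.295, 0.015], 0.84), ([0.41, 0.46, 0.013], 0.58)]
scene small_round_lid [([0.387, -0.398, 0.011], 0.98), ([0.292, -0.276, 0.013], 0.81), ([0.416, -0.275, 0.01], 0.77)]
scene long_lid [([0.438, 0.099, 0.01], 0.81)]
scene flat_lid [([0.438, -0.079, 0.006], 0.64)]
scene large_jar [([0.67, 0.099, 0.067], 0.91), ([0.654, -0.097, 0.049], 0.53)]
scene small_jar []
scene tray [([0.614, -0.284, 0.019], 0.89)]
scene bin [([0.654, -0.096, 0.047], 0.9)]
scene tube_rack [([0.561, 0.469, 0.041], 0.88), ([0.652, -0.097, 0.048], 0.47), ([0.612, -0.283, 0.022], 0.17)]
scene reagent_bottle [([0.509, -0.459, 0.063], 0.77)]
1.1
```

View pics/top0.png

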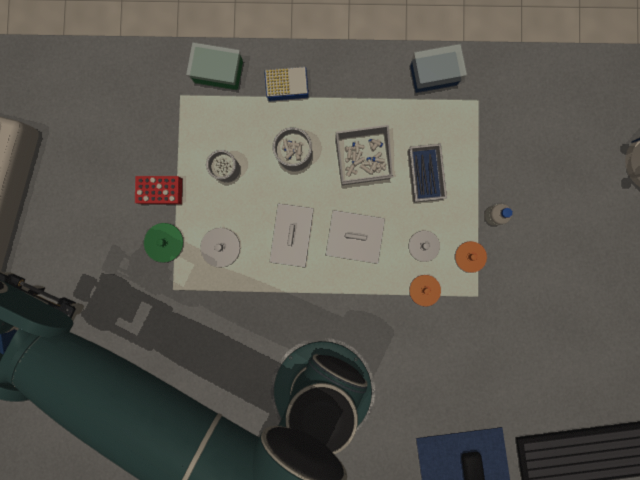

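View pics/scene0.png

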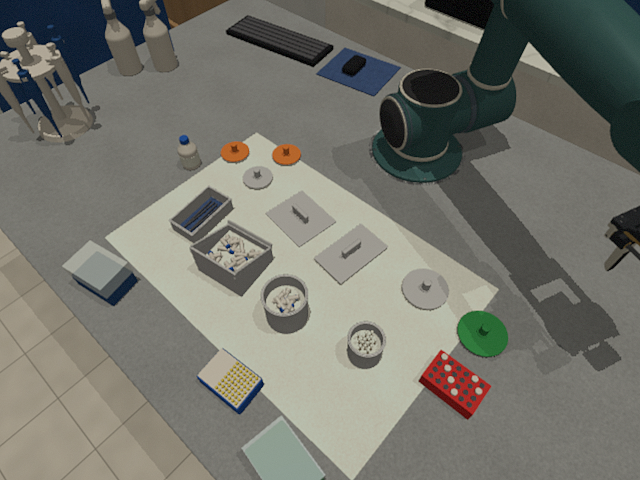

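Top view: steel large lid is at (220,247) with the green look-alike at (164,243). Steel small lid is at (424,246) with orange look-alikes at (471,257) and (425,290). Long lid is at (291,235), flat lid at (355,237), small jar at (223,166), large jar at (293,149), bin at (363,156), tray at (427,173). The scene view agrees. I'll confirm the steel lids in one crop and fit poses to the silhouettes in both views.

```bash
cat > fit.py <<'E'
from h import *
from scipy.optimize import minimize
def circ(r,z): a=np.linspace(0,2*np.pi,48); return np.c_[r*np.cos(a),r*np.sin(a),z+0*a]
def rect(x,y,z): return np.array([[s*x/2,t*y/2,z] for s in(-1,1) for t in(-1,1)])
M={'large_round_lid':[circ(.056,.008),circ(.056,.012)],'small_round_lid':[circ(.044,.008),circ(.044,.012)],
'long_lid':[rect(.168,.102,.008),rect(.168,.102,.012)],'flat_lid':[rect(.13,.15,0),rect(.13,.15,.005)],
'large_jar':[circ(.05,0),circ(.05,.1)],'small_jar':[circ(.038,0),circ(.038,.08)],'tray':[rect(.15,.084,0),rect(.15,.084,.045)],
'bin':[rect(.13,.14,0),np.array([[x,y,z] for y in(-.07,.07) for x,z in((-.066,.066),(.065,.107))])]}
M={k:np.vstack(v) for k,v in M.items()}
def cam(name,o=None):
    c=calibration(name)
    if name=='wrist':
        T=np.eye(4);T[:3,:3]=q(o['tcp_rot']).as_matrix();T[:3,3]=o['position'];T=T@c['T_tool_cam']; return c,T[:3,:3],T[:3,3]
    return c,q(c['attitude']).as_matrix(),np.array(c['xyz'])
def proj(C,P):
    c,Rm,t=C; p=(P-t)@Rm; return np.c_[c['fx']*p[:,0]/p[:,2]+c['cx'],c['fy']*p[:,1]/p[:,2]+c['cy']]
def hullmask(p,S=4):
    m=np.zeros((480*S,640*S),np.uint8); h=cv2.convexHull(((p+.5)*S).astype(np.float32))
    cv2.fillConvexPoly(m,(h*16).astype(np.int32),1,shift=4); return m
def getmask(name,camname,C,guess):
    uv=proj(C,np.array([guess]))[0]; best=None
    for d in finder.silhouettes(name,camname):
        m=d['pixels'].astype(np.uint8); ys,xs=np.nonzero(m)
        if len(xs)<50: continue
        e=np.hypot(xs.mean()-uv[0],ys.mean()-uv[1])
        if best is None or e<best[0]: best=(e,m)
    if best is None or best[0]>40: return None
    m=cv2.morphologyEx(best[1],cv2.MORPH_OPEN,np.ones((3,3)))
    cs=max(cv2.findContours(cv2.resize(m,None,fx=4,fy=4,interpolation=cv2.INTER_NEAREST),cv2.RETR_EXTERNAL,cv2.CHAIN_APPROX_NONE)[0],key=cv2.contourArea)
    o=np.zeros((1920,2560),np.uint8); cv2.fillConvexPoly(o,cv2.convexHull(cs),1); return o
def fit(name,views,g,freez=True):
    def P(v): return M[name]@R.from_euler('z',v[2]/.05).as_matrix().T+[v[0],v[1],v[3] if freez else g[3]]
    def f(v):
        s=0
        for C,m in views:
            h=hullmask(proj(C,P(v))); s+=1-(h&m).sum()/max(1,(h|m).sum())
        return s/len(views)
    x0=np.array([g[0],g[1],g[2]*.05,g[3]]); n=4 if freez else 3
    sim=np.vstack([x0]+[x0+d*np.eye(4)[i] for i,d in zip(range(4),(.008,.008,.006,.006))])
    if not freez: 
        r=minimize(lambda v:f(np.r_[v,0]),x0[:3],method='Nelder-Mead',options=dict(initial_simplex=sim[:4,:3],maxfev=90,xatol=2e-4,fatol=1e-4))
    else: r=minimize(f,x0,method='Nelder-Mead',options=dict(initial_simplex=sim,maxfev=130,xatol=2e-4,fatol=1e-4))
    v=r.x; return v[0],v[1],v[2]/.05,(v[3] if freez else g[3]),1-r.fun
E
python3 - <<'E'
from fit import *
G={'large_round_lid':(.397,.295,0),'small_round_lid':(.412,-.274,0),'long_lid':(.43,.097,-1.6),'flat_lid':(.434,-.082,-.1),'large_jar':(.66,.097,0),'small_jar':(.611,.284,0),'tray':(.612,-.282,-1.5),'bin':(.655,-.098,0.08)}
ims={n:snapshot(n) for n in('top','scene')}
im=ims['top']
a=cv2.resize(im[200:310,130:290],(480,330),interpolation=3);b=cv2.resize(im[200:310,390:500],(330,330),interpolation=3)
save(cv2.resize(np.hstack([a,b]),(790,322)),'crop')
for k,g in G.items():
    for mode in(('top','scene'),):
        V=[]
        for n in mode:
            C=cam(n); m=getmask(k,n,C,(g[0],g[1],.03))
            if m is not None: V.append((C,m))
        print(k,len(V),np.round(fit(k,V,(*g,0.)),4) if len(V)==2 else (np.round(fit(k,V,(*g,0.),False),4) if V else None))
print(readout.observe()['time'])
E
```

```text
large_round_lid 2 [0.3942 0.2977 0.0666 0.0025 0.9686]
small_round_lid 2 [ 0.4077 -0.2762  0.089  -0.0019  0.9601]
long_lid 2 [ 4.322e-01  9.670e-02 -1.139e-01 -3.000e-04  9.578e-01]
flat_lid 2 [ 0.4321 -0.082  -0.1399  0.0023  0.958 ]
large_jar 2 [0.6643 0.0951 0.0487 0.0029 0.9487]
small_jar 2 [ 0.6163  0.2881 -0.1563  0.0033  0.9508]
tray 2 [ 6.120e-01 -2.776e-01  1.001e-01  3.000e-04  9.384e-01]
bin 2 [ 6.502e-01 -9.960e-02  1.514e-01  8.000e-04  9.654e-01]
2.0
```

View pics/crop.png

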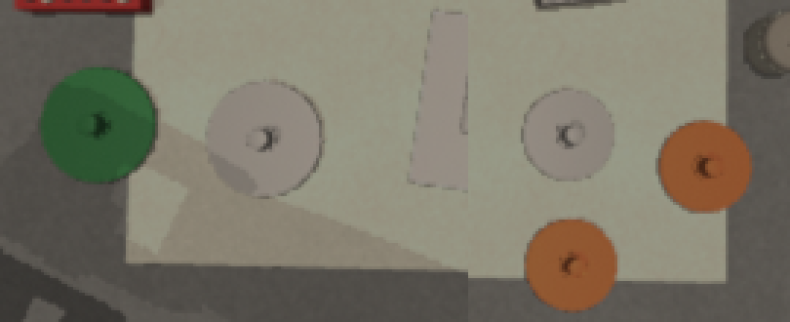

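The crop confirms it: the steel (grey) large and small lids are the centre-left and upper-middle-right discs, and the green and orange ones are decoys. Next I'll compute the deltas and hover over the large lid.

```bash
cat > plan.py <<'E'
# plan.py x y z yaw_of_tool_y(rad) [tilt]: delta in tool axes from measured pose
import sys; from h import *
def delta(o,p,yaw,tilt=0.,binyaw=0.):
    Rc=q(o['tcp_rot'])
    best=None
    for k in(0,np.pi):
        y=yaw+k; Y=np.array([np.cos(y),np.sin(y),0]); Z=np.array([0,0,-1.]); T=np.c_[np.cross(Y,Z),Y,Z]
        T=R.from_rotvec(-tilt*np.array([-np.sin(binyaw),np.cos(binyaw),0]))*R.from_matrix(T)
        tw=(Rc.inv()*T).as_rotvec()
        if best is None or np.linalg.norm(tw)<np.linalg.norm(best): best=tw
    return Rc.inv().apply(np.array(p)-o['position']),best
if __name__=='__main__':
    o=readout.observe(); a=[float(v) for v in sys.argv[1:]]
    d,t=delta(o,a[:3],*a[3:]); print('xyz',np.round(d,4),'twist',np.round(t,4),'pos',np.round(o['position'],4),'j',np.round(o['joints'],2),'t',o['time'])
E
python3 plan.py .394 .298 .2 1.161; python3 plan.py .394 .298 .2 0.65
```

```text
xyz [-0.2469 -0.2472  0.0186] twist [-0.   -0.    0.01] pos [0.2627 0.6218 0.2186] j [ 1.13  0.12  1.44  0.    1.58 -0.04] t 2.0
xyz [-0.2469 -0.2472  0.0186] twist [-0.    -0.     0.521] pos [0.2627 0.6218 0.2186] j [ 1.13  0.12  1.44  0.    1.58 -0.04] t 2.0
```

```bash
python3 -m crank '[{"xyz":[-0.03,-0.03,0.002],"twist":[0,0,0.06]},{"xyz":[-0.055,-0.055,0.004],"twist":[0,0,0.15]},{"xyz":[-0.083,-0.083,0.006],"twist":[0,0,0.22]},{"xyz":[-0.11,-0.11,0.008],"twist":[0,0,0.3]},{"xyz":[-0.138,-0.138,0.01],"twist":[0,0,0.38]}]' 0.3; python3 plan.py .394 .298 .2 0.65
```

```text
time: 2.42
position: [0.3363, 0.4394, 0.2085]
tcp_rot: [0.0, 0.382, 0.924, 0.0]
ft_force: [0.2, 0.2, 0.7]
opening: 0.716
gripper_force: 0.0
xyz [-0.1406 -0.0595  0.0085] twist [ 0.0002 -0.      0.1376] pos [0.3363 0.4394 0.2085] j [ 0.87 -0.15  1.72 -0.    1.57  0.08] t 2.4167
```

```bash
python3 -m crank '[{"xyz":[-0.035,-0.015,0.002],"twist":[0,0,0.03]},{"xyz":[-0.07,-0.03,0.004],"twist":[0,0,0.07]},{"xyz":[-0.105,-0.045,0.006],"twist":[0,0,0.1]},{"xyz":[-0.135,-0.058,0.008],"twist":[0,0,0.13]},{"xyz":[-0.1406,-0.0595,0.0085],"twist":[0,0,0.1376]}]' 0.4 25
cat > wl.py <<'E'
# wl.py name x y z yaw : refine with wrist view at known height
import sys; from fit import *
n=sys.argv[1]; g=[float(v) for v in sys.argv[2:6]]; g=[g[0],g[1],g[3],g[2]]
o=readout.observe(); C=cam('wrist',o); im=snapshot('wrist'); m=getmask(n,'wrist',C,(g[0],g[1],g[3]+.02))
print('pos',np.round(o['position'],4),'t',o['time'])
if m is None: print('not found')
else: print(np.round(fit(n,[(C,m)],g,False),4))
uv=proj(C,M[n]@R.from_euler('z',g[2]).as_matrix().T+[g[0],g[1],g[3]]).astype(int)
im=im.copy(); cv2.polylines(im,[cv2.convexHull(uv.astype(np.int32))],True,(255,0,0),1)
if m is not None: cs=cv2.findContours(cv2.resize(m,(640,480)),0,2)[0]; cv2.drawContours(im,cs,-1,(0,255,0),1)
save(im,'w_'+n)
E
python3 wl.py large_round_lid .394 .298 0 0; python3 plan.py .394 .298 .016 .65
```

```text
time: 2.83
position: [0.3954, 0.2962, 0.2002]
tcp_rot: [0.001, 0.445, 0.896, -0.0]
ft_force: [-0.6, 0.4, -0.3]
opening: 0.597
gripper_force: 0.0
pos [0.3954 0.2962 0.2002] t 2.8333
[0.3932 0.2989 0.0141 0.     0.9916]
xyz [-0.0002 -0.0013  0.1844] twist [ 0.0006 -0.      0.0009] pos [0.3948 0.2988 0.2004] j [ 0.6  -0.28  1.84  0.    1.58 -0.05] t 2.9333
```

View pics/w_large_round_lid.png

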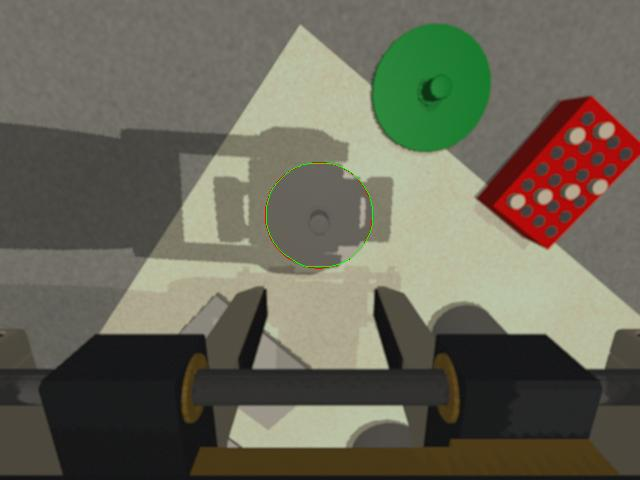

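Wrist view: the steel lid is at (320,215), in line between the fingers, and the outline matches the model (IoU 0.99). Green lid is clear at (432,88). Going down to grasp.

```bash
python3 -m crank '[{"xyz":[-0.0002,-0.0013,0.04],"twist":[0,0,0]},{"xyz":[-0.0002,-0.0013,0.08],"twist":[0,0,0]},{"xyz":[-0.0002,-0.0013,0.12],"twist":[0,0,0]},{"xyz":[-0.0002,-0.0013,0.15],"twist":[0,0,0]},{"xyz":[-0.0002,-0.0013,0.168],"twist":[0,0,0]}]'
python3 -m crank '[{"xyz":[0,0,0.008],"twist":[0,0,0]},{"xyz":[0,0,0.014],"twist":[0,0,0]},{"xyz":[0,0,0.0164],"twist":[0,0,0]},{"xyz":[0,0,0.0164],"twist":[0,0,0]},{"xyz":[0,0,0.0164],"twist":[0,0,0]}]'
python3 plan.py .394 .298 .016 .65
```

```text
time: 3.35
position: [0.3915, 0.2993, 0.0284]
tcp_rot: [-0.001, 0.442, 0.897, -0.002]
ft_force: [0.3, 0.4, -0.5]
opening: 0.603
gripper_force: 0.0
time: 3.77
position: [0.3939, 0.2994, 0.017]
tcp_rot: [0.0, 0.443, 0.897, 0.001]
ft_force: [0.5, -0.5, -0.2]
opening: 0.599
gripper_force: 0.0
xyz [-0.0012 -0.0008  0.001 ] twist [0.0016 0.     0.0037] pos [0.3939 0.2994 0.017 ] j [ 0.6  -0.15  2.04  0.    1.25 -0.06] t 3.7667
```

```bash
python3 -m crank '[{"xyz":[0,0,0.001],"twist":[0,0,0]},{"xyz":[0,0,0.001],"twist":[0,0,0]},{"xyz":[0,0,0.001],"twist":[0,0,0]},{"xyz":[0,0,0.001],"twist":[0,0,0]},{"xyz":[0,0,0.001],"twist":[0,0,0]}]' 1 25
python3 -m crank '[{"xyz":[0,0,0],"twist":[0,0,0]},{"xyz":[0,0,-0.02],"twist":[0,0,0]},{"xyz":[0,0,-0.05],"twist":[0,0,0]},{"xyz":[0,0,-0.085],"twist":[0,0,0]},{"xyz":[0,0,-0.12],"twist":[0,0,0]}]'
python3 plan.py .664 .095 .18 .65;python3 plan.py .664 .095 .18 .14
```

```text
time: 4.18
position: [0.3935, 0.2989, 0.015]
tcp_rot: [0.0, 0.443, 0.897, 0.0]
ft_force: [-0.3, 0.6, -0.7]
opening: 0.294
gripper_force: 0.0
time: 4.6
position: [0.3929, 0.2985, 0.1357]
tcp_rot: [-0.0, 0.443, 0.897, -0.001]
ft_force: [0.9, 0.2, -1.1]
opening: 0.211
gripper_force: 25.0
xyz [-0.3264  0.0915 -0.0444] twist [-0.0012 -0.0001  0.0034] pos [0.3929 0.2985 0.1357] j [ 0.6  -0.25  1.93  0.    1.47 -0.06] t 4.6
xyz [-0.3264  0.0915 -0.0444] twist [-1.200e-03  2.000e-04  5.134e-01] pos [0.3929 0.2985 0.1357] j [ 0.6  -0.25  1.93  0.    1.47 -0.06] t 4.6
```

```bash
python3 -m crank '[{"xyz":[-0.02,0.006,-0.015],"twist":[0,0,0.03]},{"xyz":[-0.055,0.015,-0.035],"twist":[0,0,0.08]},{"xyz":[-0.093,0.026,-0.044],"twist":[0,0,0.15]},{"xyz":[-0.131,0.037,-0.044],"twist":[0,0,0.21]},{"xyz":[-0.169,0.047,-0.044],"twist":[0,0,0.27]}]'
python3 plan.py .664 .095 .18 .14
```

```text
time: 5.02
position: [0.535, 0.192, 0.1796]
tcp_rot: [0.0, 0.561, 0.828, 0.001]
ft_force: [0.5, -0.3, -0.6]
opening: 0.206
gripper_force: 25.0
xyz [-0.138   0.0838 -0.0002] twist [ 1.600e-03 -1.000e-04  2.407e-01] pos [0.535  0.192  0.1796] j [ 0.3  -0.1   1.73  0.    1.52 -0.08] t 5.0167
```

```bash
python3 -m crank '[{"xyz":[-0.035,0.021,0],"twist":[0,0,0.06]},{"xyz":[-0.07,0.042,0],"twist":[0,0,0.12]},{"xyz":[-0.105,0.063,0],"twist":[0,0,0.18]},{"xyz":[-0.128,0.077,0],"twist":[0,0,0.22]},{"xyz":[-0.138,0.0838,0],"twist":[0,0,0.2407]}]'
python3 -m crank '[{"xyz":[0,0,0.02],"twist":[0,0,0]},{"xyz":[0,0,0.037],"twist":[0,0,0]},{"xyz":[0,0,0.045],"twist":[0,0,0]},{"xyz":[0,0,0.045],"twist":[0,0,0]},{"xyz":[0,0,0.045],"twist":[0,0,0]}]'
python3 plan.py .664 .095 .11 .14; python3 wl.py large_round_lid .664 .095 .122 0
```

```text
time: 5.43
position: [0.6647, 0.094, 0.1777]
tcp_rot: [-0.0, 0.657, 0.754, -0.001]
ft_force: [0.4, -0.3, -1.0]
opening: 0.214
gripper_force: 25.0
time: 5.85
position: [0.6625, 0.097, 0.134]
tcp_rot: [-0.0, 0.655, 0.756, -0.0]
ft_force: [0.6, -1.6, -0.3]
opening: 0.208
gripper_force: 25.0
xyz [-0.0022  0.0012  0.024 ] twist [-0.0003 -0.0001  0.0033] pos [0.6625 0.097  0.134 ] j [ 0.11  0.14  1.55  0.    1.45 -0.04] t 5.85
pos [0.6625 0.097  0.134 ] t 5.85
not found
```

View pics/w_large_round_lid.png

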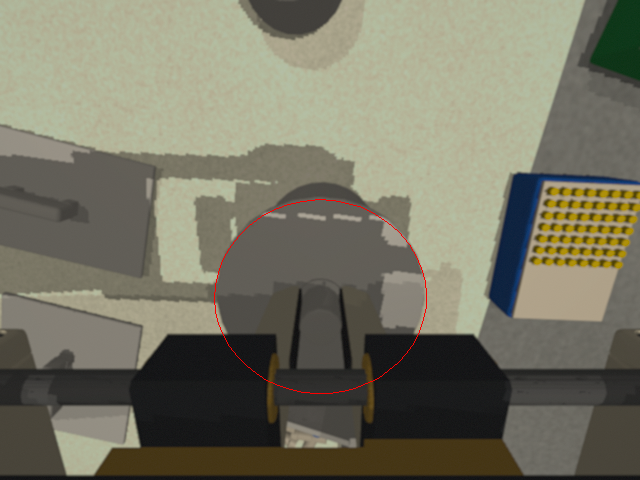

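The lid hangs level at (321,295), centred on the jar, whose far wall shows at (320,190). Lowering until contact.

```bash
python3 -m crank '[{"xyz":[0,0,0.008],"twist":[0,0,0]},{"xyz":[0,0,0.014],"twist":[0,0,0]},{"xyz":[0,0,0.018],"twist":[0,0,0]},{"xyz":[0,0,0.02],"twist":[0,0,0]},{"xyz":[0,0,0.021],"twist":[0,0,0]}]'
python3 -m crank '[{"xyz":[0,0,0.0007],"twist":[0,0,0]},{"xyz":[0,0,0.0014],"twist":[0,0,0]},{"xyz":[0,0,0.002],"twist":[0,0,0]},{"xyz":[0,0,0.0025],"twist":[0,0,0]},{"xyz":[0,0,0.003],"twist":[0,0,0]}]'
```

```text
time: 6.37
position: [0.6626, 0.0965, 0.1121]
tcp_rot: [-0.0, 0.655, 0.756, -0.0]
ft_force: [-0.4, -0.7, -0.0]
opening: 0.21
gripper_force: 25.0
time: 6.78
position: [0.6628, 0.0966, 0.1098]
tcp_rot: [0.0, 0.655, 0.756, 0.0]
ft_force: [0.1, 0.5, -1.4]
opening: 0.209
gripper_force: 25.0
```

```bash
python3 -m crank '[{"xyz":[0,0,0.0005],"twist":[0,0,0]},{"xyz":[0,0,0.001],"twist":[0,0,0]},{"xyz":[0,0,0.0015],"twist":[0,0,0]},{"xyz":[0,0,0.002],"twist":[0,0,0]},{"xyz":[0,0,0.002],"twist":[0,0,0]}]' | grep -A1 -E 'pos|ft'
python3 -m crank '[{"xyz":[0,0,0.0005],"twist":[0,0,0]},{"xyz":[0,0,0.001],"twist":[0,0,0]},{"xyz":[0,0,0.001],"twist":[0,0,0]},{"xyz":[0,0,0.001],"twist":[0,0,0]},{"xyz":[0,0,0.001],"twist":[0,0,0]}]' | grep -A1 -E 'pos|ft'
```

```text
position: [0.6627, 0.0966, 0.1076]
tcp_rot: [-0.0, 0.655, 0.756, -0.0]
ft_force: [0.7, -0.1, -0.5]
opening: 0.209
position: [0.6628, 0.0966, 0.1069]
tcp_rot: [0.0, 0.655, 0.756, 0.0]
ft_force: [-0.1, -0.4, -0.0]
opening: 0.209
```

```bash
python3 -m crank '[{"xyz":[0,0,0.0005],"twist":[0,0,0]},{"xyz":[0,0,0.001],"twist":[0,0,0]},{"xyz":[0,0,0.001],"twist":[0,0,0]},{"xyz":[0,0,0.001],"twist":[0,0,0]},{"xyz":[0,0,0.001],"twist":[0,0,0]}]' | grep -A1 -E 'pos|ft'
python3 -m crank '[{"xyz":[0,0,0.0005],"twist":[0,0,0]},{"xyz":[0,0,0.001],"twist":[0,0,0]},{"xyz":[0,0,0.001],"twist":[0,0,0]},{"xyz":[0,0,0.001],"twist":[0,0,0]},{"xyz":[0,0,0.001],"twist":[0,0,0]}]' | grep -A1 -E 'pos|ft'
```

```text
position: [0.6629, 0.0966, 0.1069]
tcp_rot: [0.0, 0.655, 0.756, 0.0]
ft_force: [-4.6, -0.6, 9.8]
opening: 0.208
position: [0.6629, 0.0966, 0.1068]
tcp_rot: [0.0, 0.655, 0.756, 0.0]
ft_force: [-8.5, -0.9, 16.6]
opening: 0.207
```

Contact at z = 0.107 with 17 N, which matches full seating. Relieve, release, rise.

```bash
python3 -m crank '[{"xyz":[0,0,-0.001],"twist":[0,0,0]},{"xyz":[0,0,-0.0015],"twist":[0,0,0]},{"xyz":[0,0,-0.0015],"twist":[0,0,0]},{"xyz":[0,0,-0.0015],"twist":[0,0,0]},{"xyz":[0,0,-0.0015],"twist":[0,0,0]}]' 0.5 | grep -A1 -E 'pos|ft|open'
python3 -m crank '[{"xyz":[0,0,-0.01],"twist":[0,0,0]},{"xyz":[0,0,-0.035],"twist":[0,0,0]},{"xyz":[0,0,-0.06],"twist":[0,0,0]},{"xyz":[0,0,-0.085],"twist":[0,0,0]},{"xyz":[0,0,-0.1],"twist":[0,0,0]}]' 
python3 plan.py .432 .097 .2 1.456
```

```text
position: [0.6627, 0.0966, 0.106]
tcp_rot: [-0.0, 0.655, 0.756, -0.0]
ft_force: [0.7, 0.1, 0.3]
opening: 0.487
gripper_force: 0.0
time: 9.28
position: [0.6632, 0.0966, 0.21]
tcp_rot: [0.001, 0.655, 0.756, 0.001]
ft_force: [-0.3, 0.2, 0.7]
opening: 0.5
gripper_force: 0.0
xyz [ 0.0333 -0.2289  0.0093] twist [ 0.0025  0.002  -1.3133] pos [0.6632 0.0966 0.21  ] j [ 0.11  0.11  1.47  0.    1.57 -0.04] t 9.2833
```

```bash
python3 -m crank '[{"xyz":[0.003,-0.025,0],"twist":[0,0,-0.12]},{"xyz":[0.006,-0.05,0.002],"twist":[0,0,-0.24]},{"xyz":[0.01,-0.075,0.003],"twist":[0,0,-0.36]},{"xyz":[0.014,-0.1,0.004],"twist":[0,0,-0.48]},{"xyz":[0.018,-0.125,0.005],"twist":[0,0,-0.6]}]' >/dev/null
python3 plan.py .432 .097 .2 1.456
```

```text
xyz [ 0.0706 -0.0753  0.0012] twist [-2.000e-04 -3.000e-04 -7.074e-01] pos [0.5352 0.0966 0.2011] j [ 0.13 -0.17  1.75  0.    1.56 -0.62] t 9.7
```

```bash
python3 -m crank '[{"xyz":[0.02,-0.022,0],"twist":[0,0,-0.12]},{"xyz":[0.04,-0.043,0],"twist":[0,0,-0.24]},{"xyz":[0.058,-0.06,0.001],"twist":[0,0,-0.36]},{"xyz":[0.068,-0.072,0.001],"twist":[0,0,-0.48]},{"xyz":[0.0706,-0.0753,0.001],"twist":[0,0,-0.6]}]' >/dev/null
python3 -m crank '[{"xyz":[0,0,0],"twist":[0,0,-0.1]},{"xyz":[0,0,0],"twist":[0,0,-0.107]},{"xyz":[0,0,0],"twist":[0,0,-0.107]},{"xyz":[0,0,0],"twist":[0,0,-0.107]},{"xyz":[0,0,0],"twist":[0,0,-0.107]}]' >/dev/null
python3 wl.py long_lid .432 .097 0 -0.114; python3 plan.py .432 .097 .016 1.456
```

```text
pos [0.4334 0.0977 0.2002] t 10.5333
[ 0.4312  0.098  -0.1137  0.      0.9904]
xyz [ 0.0012 -0.0008  0.1841] twist [-0.0001 -0.0003 -0.0079] pos [0.4334 0.0977 0.2001] j [ 0.16 -0.4   1.93 -0.    1.61 -1.28] t 10.6333
```

View pics/w_long_lid.png

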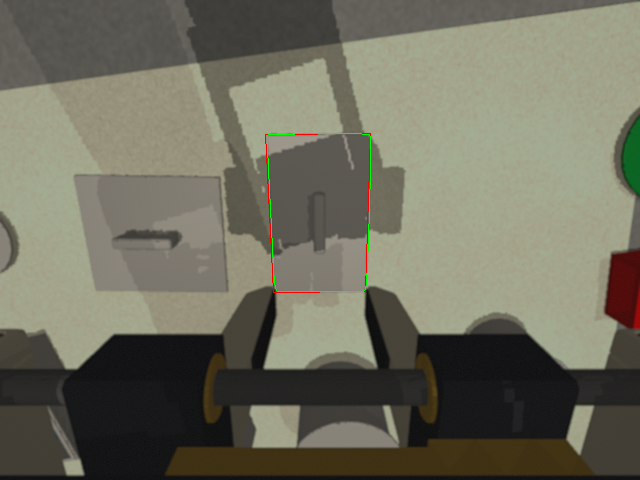

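Long lid fits well (IoU 0.99): handle at (319,222), between the fingers and aligned. Grasping.

```bash
python3 -m crank '[{"xyz":[0.0018,-0.0003,0.04],"twist":[0,0,-0.005]},{"xyz":[0.0018,-0.0003,0.08],"twist":[0,0,-0.005]},{"xyz":[0.0018,-0.0003,0.12],"twist":[0,0,-0.005]},{"xyz":[0.0018,-0.0003,0.15],"twist":[0,0,-0.005]},{"xyz":[0.0018,-0.0003,0.17],"twist":[0,0,-0.005]}]' >/dev/null
python3 -m crank '[{"xyz":[0,0,0.008],"twist":[0,0,0]},{"xyz":[0,0,0.012],"twist":[0,0,0]},{"xyz":[0,0,0.0135],"twist":[0,0,0]},{"xyz":[0,0,0.0135],"twist":[0,0,0]},{"xyz":[0,0,0.0135],"twist":[0,0,0]}]' 0.55 30
python3 -m crank '[{"xyz":[0,0,0],"twist":[0,0,0]},{"xyz":[0,0,0],"twist":[0,0,0]},{"xyz":[0,0,0],"twist":[0,0,0]},{"xyz":[0,0,0],"twist":[0,0,0]},{"xyz":[0,0,0],"twist":[0,0,0]}]' 1
python3 -m crank '[{"xyz":[0,0,0],"twist":[0,0,0]},{"xyz":[0,0,0],"twist":[0,0,0]},{"xyz":[0,0,-0.02],"twist":[0,0,0]},{"xyz":[0,0,-0.05],"twist":[0,0,0]},{"xyz":[0,0,-0.085],"twist":[0,0,0]}]'
python3 plan.py .612 -.2776 .18 1.671
```

```text
time: 11.47
position: [0.4322, 0.0977, 0.0181]
tcp_rot: [0.001, 0.058, 0.998, 0.0]
ft_force: [-0.2, 0.3, -0.1]
opening: 0.444
gripper_force: 0.0
time: 11.88
position: [0.4315, 0.0976, 0.0169]
tcp_rot: [0.0, 0.058, 0.998, 0.0]
ft_force: [-0.0, -0.2, 0.6]
opening: 0.14
gripper_force: 0.1
time: 12.3
position: [0.4303, 0.0974, 0.1012]
tcp_rot: [-0.002, 0.058, 0.998, -0.0]
ft_force: [0.5, 0.1, -1.7]
opening: 0.124
gripper_force: 30.0
xyz [-0.2236 -0.3515 -0.0792] twist [-0.0006 -0.0033 -0.2162] pos [0.4303 0.0974 0.1012] j [ 0.16 -0.36  2.07 -0.    1.44 -1.29] t 12.3
```

```bash
python3 -m crank '[{"xyz":[-0.01,-0.02,-0.033],"twist":[0,0,-0.03]},{"xyz":[-0.028,-0.045,-0.06],"twist":[0,0,-0.06]},{"xyz":[-0.048,-0.075,-0.08],"twist":[0,0,-0.1]},{"xyz":[-0.07,-0.105,-0.095],"twist":[0,0,-0.15]},{"xyz":[-0.09,-0.138,-0.1],"twist":[0,0,-0.2]}]' >/dev/null
python3 -m crank '[{"xyz":[-0.015,-0.025,0],"twist":[0,0,-0.01]},{"xyz":[-0.025,-0.04,0],"twist":[0,0,-0.016]},{"xyz":[-0.03,-0.046,0],"twist":[0,0,-0.016]},{"xyz":[-0.03,-0.046,0],"twist":[0,0,-0.016]},{"xyz":[-0.03,-0.046,0],"twist":[0,0,-0.016]}]' | grep -A1 -E 'pos|ft'
python3 wl.py tray .612 -.2776 0 0.1; python3 plan.py .612 -.2776 .18 1.671
```

```text
position: [0.5383, -0.0927, 0.2013]
tcp_rot: [-0.0, -0.05, 0.999, 0.0]
ft_force: [0.2, -0.0, -1.2]
opening: 0.127
pos [ 0.5383 -0.0927  0.2013] t 13.1333
[ 0.6111 -0.2787  0.1214  0.      0.9684]
xyz [-0.0549 -0.1919  0.0217] twist [ 0.0002 -0.0001  0.0005] pos [ 0.5381 -0.0922  0.2017] j [-0.22 -0.16  1.74  0.    1.56 -1.89] t 13.2333
```

View pics/w_tray.png

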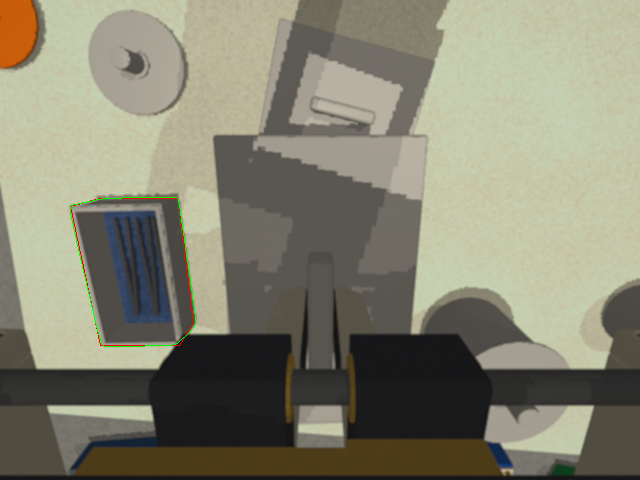

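Tray is at (130,270), not occluded by the lid, and its fit agrees with the first one to 1.5 mm. The large lid sits on its jar at lower right. On to the tray.

```bash
python3 -m crank '[{"xyz":[-0.01,-0.037,0.005],"twist":[0,0,-0.005]},{"xyz":[-0.021,-0.075,0.01],"twist":[0,0,-0.01]},{"xyz":[-0.032,-0.113,0.015],"twist":[0,0,-0.01]},{"xyz":[-0.043,-0.15,0.02],"twist":[0,0,-0.01]},{"xyz":[-0.051,-0.18,0.022],"twist":[0,0,-0.01]}]' >/dev/null
python3 plan.py .6112 -.2785 .065 1.68
```

```text
xyz [-0.0025 -0.0105  0.1142] twist [ 0.     -0.0003  0.0014] pos [ 0.6076 -0.2683  0.1792] j [-0.45  0.11  1.52 -0.    1.52 -2.14] t 13.65
```

```bash
python3 -m crank '[{"xyz":[-0.0022,-0.011,0.01],"twist":[0,0,0]},{"xyz":[-0.0024,-0.0112,0.04],"twist":[0,0,0]},{"xyz":[-0.0024,-0.0112,0.07],"twist":[0,0,0]},{"xyz":[-0.0024,-0.0112,0.09],"twist":[0,0,0]},{"xyz":[-0.0024,-0.0112,0.1],"twist":[0,0,0]}]' >/dev/null
python3 -m crank '[{"xyz":[0,0,0],"twist":[0,0,0]},{"xyz":[0,0,0],"twist":[0,0,0]},{"xyz":[0,0,0],"twist":[0,0,0]},{"xyz":[0,0,0],"twist":[0,0,0]},{"xyz":[0,0,0],"twist":[0,0,0]}]'
python3 plan.py .6112 -.2785 .0535 1.68
```

```text
time: 14.48
position: [0.6114, -0.2782, 0.0813]
tcp_rot: [0.001, -0.055, 0.998, -0.0]
ft_force: [-0.1, 0.1, -1.1]
opening: 0.127
gripper_force: 30.0
xyz [ 0.0003 -0.0002  0.0278] twist [-0.0011  0.0016  0.0008] pos [ 0.6114 -0.2782  0.0813] j [-0.46  0.18  1.6  -0.    1.36 -2.15] t 14.4833
```

```bash
python3 -m crank '[{"xyz":[0,0,0.008],"twist":[0,0,0]},{"xyz":[0,0,0.015],"twist":[0,0,0]},{"xyz":[0,0,0.02],"twist":[0,0,0]},{"xyz":[0,0,0.023],"twist":[0,0,0]},{"xyz":[0,0,0.025],"twist":[0,0,0]}]' | grep -A2 pos
python3 -m crank '[{"xyz":[0,0,0.0005],"twist":[0,0,0]},{"xyz":[0,0,0.001],"twist":[0,0,0]},{"xyz":[0,0,0.0015],"twist":[0,0,0]},{"xyz":[0,0,0.002],"twist":[0,0,0]},{"xyz":[0,0,0.002],"twist":[0,0,0]}]' | grep -A2 pos
python3 -m crank '[{"xyz":[0,0,0.0005],"twist":[0,0,0]},{"xyz":[0,0,0.001],"twist":[0,0,0]},{"xyz":[0,0,0.0015],"twist":[0,0,0]},{"xyz":[0,0,0.0015],"twist":[0,0,0]},{"xyz":[0,0,0.0015],"twist":[0,0,0]}]' | grep -A2 pos
```

```text
position: [0.6106, -0.278, 0.0539]
tcp_rot: [-0.0, -0.055, 0.998, 0.0]
ft_force: [-7.9, 4.5, 24.4]
position: [0.6111, -0.2782, 0.0539]
tcp_rot: [0.0, -0.055, 0.998, -0.0]
ft_force: [-5.3, 2.7, 7.9]
position: [0.6113, -0.2783, 0.0539]
tcp_rot: [0.001, -0.055, 0.998, -0.0]
ft_force: [-9.9, 4.8, 21.9]
```

Contact at z = 0.054, the seated height. Release and go to the small lid, with a wrist look there.

```bash
python3 -m crank '[{"xyz":[0,0,-0.0015],"twist":[0,0,0]},{"xyz":[0,0,-0.002],"twist":[0,0,0]},{"xyz":[0,0,-0.002],"twist":[0,0,0]},{"xyz":[0,0,-0.002],"twist":[0,0,0]},{"xyz":[0,0,-0.002],"twist":[0,0,0]}]' 0.5 | grep -A3 ft
python3 -m crank '[{"xyz":[0,0,-0.01],"twist":[0,0,0]},{"xyz":[0,0,-0.04],"twist":[0,0,0]},{"xyz":[0,0,-0.075],"twist":[0,0,0]},{"xyz":[0,0,-0.11],"twist":[0,0,0]},{"xyz":[0,0,-0.14],"twist":[0,0,0]}]' |grep -A1 pos
python3 plan.py .4077 -.2762 .2 1.68;python3 plan.py .4077 -.2762 .2 1.2
```

```text
ft_force: [0.7, 0.3, 1.4]
opening: 0.437
gripper_force: 0.0
position: [0.6109, -0.2781, 0.1966]
tcp_rot: [0.001, -0.055, 0.998, -0.0]
xyz [ 0.2018  0.0242 -0.0037] twist [-0.0008  0.0013  0.0007] pos [ 0.6109 -0.2781  0.1966] j [-0.47  0.11  1.48 -0.    1.55 -2.15] t 16.5667
xyz [ 0.2018  0.0242 -0.0037] twist [-0.0005  0.0014  0.4807] pos [ 0.6109 -0.2781  0.1966] j [-0.47  0.11  1.48 -0.    1.55 -2.15] t 16.5667
```

```bash
python3 -m crank '[{"xyz":[0.035,0.004,0],"twist":[0,0,0.1]},{"xyz":[0.075,0.009,0],"twist":[0,0,0.2]},{"xyz":[0.115,0.014,0],"twist":[0,0,0.3]},{"xyz":[0.153,0.019,-0.002],"twist":[0,0,0.4]},{"xyz":[0.185,0.022,-0.003],"twist":[0,0,0.48]}]' >/dev/null
python3 plan.py .4077 -.2762 .2 1.2
```

```text
xyz [ 0.0137 -0.0056 -0.0031] twist [-0.0003  0.0005 -0.0045] pos [ 0.4225 -0.276   0.1969] j [-0.63 -0.26  1.83 -0.    1.57 -1.82] t 16.9833
```

```bash
python3 -m crank '[{"xyz":[0.01,-0.004,-0.003],"twist":[0,0,0]},{"xyz":[0.0137,-0.0056,-0.003],"twist":[0,0,0]},{"xyz":[0.0137,-0.0056,-0.003],"twist":[0,0,0]},{"xyz":[0.0137,-0.0056,-0.003],"twist":[0,0,0]},{"xyz":[0.0137,-0.0056,-0.003],"twist":[0,0,0]}]' 0.5 25 >/dev/null
python3 wl.py small_round_lid .4077 -.2762 0 0; python3 plan.py .4077 -.2762 .016 1.2
```

```text
pos [ 0.4108 -0.2767  0.199 ] t 17.4
[ 0.409  -0.2754  0.0236  0.      0.9881]
xyz [ 0.0027 -0.0007  0.1828] twist [ 0.0003 -0.001   0.0019] pos [ 0.4106 -0.2767  0.1988] j [-0.64 -0.28  1.84  0.    1.58 -1.85] t 17.5
```

View pics/w_small_round_lid.png

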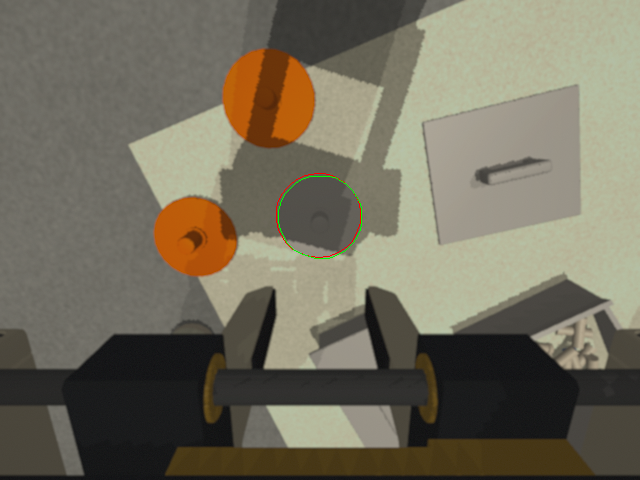

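The steel lid is at (320,217) with the orange look-alikes clear of it at (269,98) and (196,237). Grasping.

```bash
python3 -m crank '[{"xyz":[0.002,0.0004,0.04],"twist":[0,0,0]},{"xyz":[0.002,0.0004,0.08],"twist":[0,0,0]},{"xyz":[0.002,0.0004,0.12],"twist":[0,0,0]},{"xyz":[0.002,0.0004,0.15],"twist":[0,0,0]},{"xyz":[0.002,0.0004,0.17],"twist":[0,0,0]}]' >/dev/null
python3 -m crank '[{"xyz":[0,0,0.008],"twist":[0,0,0]},{"xyz":[0,0,0.012],"twist":[0,0,0]},{"xyz":[0,0,0.0135],"twist":[0,0,0]},{"xyz":[0,0,0.0135],"twist":[0,0,0]},{"xyz":[0,0,0.0135],"twist":[0,0,0]}]' 0.55 25
python3 -m crank '[{"xyz":[0,0,0],"twist":[0,0,0]},{"xyz":[0,0,0],"twist":[0,0,0]},{"xyz":[0,0,0],"twist":[0,0,0]},{"xyz":[0,0,0],"twist":[0,0,0]},{"xyz":[0,0,0],"twist":[0,0,0]}]' 1
python3 -m crank '[{"xyz":[0,0,0],"twist":[0,0,0]},{"xyz":[0,0,0],"twist":[0,0,0]},{"xyz":[0,0,-0.02],"twist":[0,0,0]},{"xyz":[0,0,-0.05],"twist":[0,0,0]},{"xyz":[0,0,-0.085],"twist":[0,0,0]}]'
python3 plan.py .48 .13 .2 1.2;
```

```text
time: 18.33
position: [0.4088, -0.2761, 0.0171]
tcp_rot: [0.001, 0.184, 0.983, -0.0]
ft_force: [-0.0, -0.8, -0.3]
opening: 0.449
gripper_force: 0.0
time: 18.75
position: [0.4082, -0.2758, 0.016]
tcp_rot: [0.0, 0.184, 0.983, -0.0]
ft_force: [-1.4, 0.1, 2.6]
opening: 0.189
gripper_force: 25.0
time: 19.17
position: [0.4072, -0.275, 0.1001]
tcp_rot: [-0.002, 0.184, 0.983, 0.001]
ft_force: [0.1, -1.8, -0.9]
opening: 0.187
gripper_force: 25.0
xyz [ 0.0789  0.404  -0.0993] twist [ 0.0009 -0.0033  0.0006] pos [ 0.4072 -0.275   0.1001] j [-0.65 -0.23  1.97 -0.    1.41 -1.85] t 19.1667
```

```bash
python3 -m crank '[{"xyz":[0.004,0.02,-0.03],"twist":[0,0,0]},{"xyz":[0.01,0.05,-0.055],"twist":[0,0,0]},{"xyz":[0.018,0.085,-0.075],"twist":[0,0,0]},{"xyz":[0.025,0.122,-0.09],"twist":[0,0,0]},{"xyz":[0.033,0.16,-0.1],"twist":[0,0,0]}]' >/dev/null
python3 -m crank '[{"xyz":[0.007,0.038,0],"twist":[0,0,0]},{"xyz":[0.015,0.076,0],"twist":[0,0,0]},{"xyz":[0.022,0.114,0],"twist":[0,0,0]},{"xyz":[0.03,0.152,0],"twist":[0,0,0]},{"xyz":[0.037,0.188,0],"twist":[0,0,0]}]' >/dev/null
python3 -m crank '[{"xyz":[0.006,0.03,0],"twist":[0,0,0]},{"xyz":[0.008,0.048,0],"twist":[0,0,0]},{"xyz":[0.008,0.052,0],"twist":[0,0,0]},{"xyz":[0.008,0.052,0],"twist":[0,0,0]},{"xyz":[0.008,0.052,0],"twist":[0,0,0]}]' >/dev/null
python3 wl.py small_jar .6163 .2881 0 0;python3 plan.py .6163 .2881 .18 1.2; python3 plan.py .6163 .2881 .18 .44
```

```text
pos [0.4799 0.1249 0.2005] t 20.4167
[0.6171 0.2892 0.0186 0.     0.9644]
xyz [-0.0676  0.202   0.0207] twist [-0.0002  0.0001 -0.0005] pos [0.48   0.1244 0.2007] j [ 0.2  -0.28  1.84 -0.    1.58 -1.  ] t 20.5167
xyz [-0.0676  0.202   0.0207] twist [-1.000e-04  2.000e-04  7.595e-01] pos [0.48   0.1244 0.2007] j [ 0.2  -0.28  1.84 -0.    1.58 -1.  ] t 20.5167
```

View pics/w_small_jar.png

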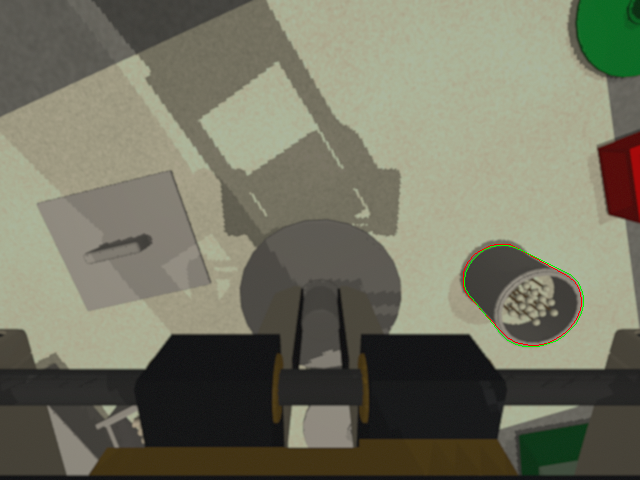

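Small jar rim is at (538,306); the fit agrees within 1.5 mm at (0.617, 0.289). The lid hangs level and centred. Placing.

```bash
python3 -m crank '[{"xyz":[-0.01,0.035,0],"twist":[0,0,0]},{"xyz":[-0.024,0.074,0.005],"twist":[0,0,0]},{"xyz":[-0.038,0.113,0.01],"twist":[0,0,0]},{"xyz":[-0.05,0.15,0.015],"twist":[0,0,0]},{"xyz":[-0.06,0.18,0.02],"twist":[0,0,0]}]' >/dev/null
python3 -m crank '[{"xyz":[-0.006,0.017,0],"twist":[0,0,0]},{"xyz":[-0.0079,0.0233,0.01],"twist":[0,0,0]},{"xyz":[-0.0079,0.0233,0.035],"twist":[0,0,0]},{"xyz":[-0.0079,0.0233,0.06],"twist":[0,0,0]},{"xyz":[-0.0079,0.0233,0.07],"twist":[0,0,0]}]' >/dev/null
python3 -m crank '[{"xyz":[0,0,0],"twist":[0,0,0]},{"xyz":[0,0,0],"twist":[0,0,0]},{"xyz":[0,0,0],"twist":[0,0,0]},{"xyz":[0,0,0],"twist":[0,0,0]},{"xyz":[0,0,0],"twist":[0,0,0]}]'
python3 plan.py .617 .289 .088 1.2
```

```text
time: 21.77
position: [0.6174, 0.2905, 0.1123]
tcp_rot: [0.001, 0.184, 0.983, 0.001]
ft_force: [-0.8, 0.3, -1.4]
opening: 0.185
gripper_force: 25.0
xyz [-0.0002 -0.0015  0.0243] twist [0.0013 0.0014 0.0006] pos [0.6174 0.2905 0.1123] j [ 0.4   0.18  1.55 -0.    1.41 -0.8 ] t 21.7667
```

```bash
python3 -m crank '[{"xyz":[0,-0.001,0.007],"twist":[0,0,0]},{"xyz":[0,-0.0012,0.013],"twist":[0,0,0]},{"xyz":[0,-0.0012,0.017],"twist":[0,0,0]},{"xyz":[0,-0.0012,0.019],"twist":[0,0,0]},{"xyz":[0,-0.0012,0.02],"twist":[0,0,0]}]' | grep -A2 pos
python3 -m crank '[{"xyz":[0,0,0.0005],"twist":[0,0,0]},{"xyz":[0,0,0.001],"twist":[0,0,0]},{"xyz":[0,0,0.0015],"twist":[0,0,0]},{"xyz":[0,0,0.002],"twist":[0,0,0]},{"xyz":[0,0,0.002],"twist":[0,0,0]}]' | grep -A2 pos
python3 -m crank '[{"xyz":[0,0,0.0005],"twist":[0,0,0]},{"xyz":[0,0,0.001],"twist":[0,0,0]},{"xyz":[0,0,0.001],"twist":[0,0,0]},{"xyz":[0,0,0.001],"twist":[0,0,0]},{"xyz":[0,0,0.001],"twist":[0,0,0]}]' | grep -A2 pos
```

```text
position: [0.6162, 0.2892, 0.0899]
tcp_rot: [-0.0, 0.184, 0.983, -0.0]
ft_force: [0.2, -0.7, -0.4]
position: [0.6165, 0.2893, 0.0888]
tcp_rot: [0.0, 0.184, 0.983, 0.0]
ft_force: [-0.2, -0.8, -1.6]
position: [0.6165, 0.2893, 0.0881]
tcp_rot: [0.0, 0.184, 0.983, 0.0]
ft_force: [-1.5, -0.9, 3.7]
```

Contact at 0.088, as predicted for seated. Release, rise, and head to the flat lid.

```bash
python3 -m crank '[{"xyz":[0,0,0],"twist":[0,0,0]},{"xyz":[0,0,0],"twist":[0,0,0]},{"xyz":[0,0,0],"twist":[0,0,0]},{"xyz":[0,0,0],"twist":[0,0,0]},{"xyz":[0,0,0],"twist":[0,0,0]}]' 0.5 | grep -A3 ft
python3 -m crank '[{"xyz":[0,0,-0.01],"twist":[0,0,0]},{"xyz":[0,0,-0.04],"twist":[0,0,0]},{"xyz":[0,0,-0.07],"twist":[0,0,0]},{"xyz":[0,0,-0.1],"twist":[0,0,0]},{"xyz":[0,0,-0.12],"twist":[0,0,0]}]' |grep -A1 pos
python3 plan.py .432 -.082 .2 -0.14
```

```text
ft_force: [1.1, -0.3, -0.6]
opening: 0.48
gripper_force: 0.0
position: [0.6168, 0.2895, 0.212]
tcp_rot: [0.001, 0.184, 0.983, 0.001]
xyz [ 0.038  -0.4132  0.011 ] twist [3.3000e-03 5.0000e-04 1.3407e+00] pos [0.6168 0.2895 0.212 ] j [ 0.4   0.13  1.44 -0.    1.57 -0.8 ] t 23.85
```

```bash
python3 -m crank '[{"xyz":[0.003,-0.03,0.001],"twist":[0,0,0.11]},{"xyz":[0.006,-0.068,0.002],"twist":[0,0,0.23]},{"xyz":[0.01,-0.106,0.003],"twist":[0,0,0.35]},{"xyz":[0.013,-0.144,0.004],"twist":[0,0,0.47]},{"xyz":[0.017,-0.182,0.005],"twist":[0,0,0.59]}]' >/dev/null
python3 plan.py .432 -.082 .2 -0.14
```

```text
xyz [-0.1119 -0.2012  0.0033] twist [7.000e-04 1.000e-04 7.452e-01] pos [0.5338 0.1245 0.2034] j [ 0.18 -0.16  1.74 -0.    1.56 -0.42] t 24.2667
```

```bash
python3 -m crank '[{"xyz":[-0.018,-0.033,0],"twist":[0,0,0.12]},{"xyz":[-0.036,-0.066,0.001],"twist":[0,0,0.24]},{"xyz":[-0.055,-0.099,0.002],"twist":[0,0,0.36]},{"xyz":[-0.074,-0.132,0.003],"twist":[0,0,0.48]},{"xyz":[-0.092,-0.165,0.003],"twist":[0,0,0.6]}]' 0.5 30 >/dev/null
python3 plan.py .432 -.082 .2 -0.14
```

```text
xyz [-0.0364 -0.0194  0.0005] twist [1.000e-03 1.000e-04 1.452e-01] pos [ 0.4512 -0.0455  0.2005] j [-0.16 -0.38  1.92 -0.    1.6  -0.16] t 24.6833
```

```bash
python3 -m crank '[{"xyz":[-0.022,-0.012,0],"twist":[0,0,0.09]},{"xyz":[-0.033,-0.018,0.0005],"twist":[0,0,0.145]},{"xyz":[-0.0364,-0.0194,0.0005],"twist":[0,0,0.145]},{"xyz":[-0.0364,-0.0194,0.0005],"twist":[0,0,0.145]},{"xyz":[-0.0364,-0.0194,0.0005],"twist":[0,0,0.145]}]' >/dev/null
python3 wl.py flat_lid .432 -.082 0 -.14; python3 wl.py bin .6502 -.0996 0 .15; python3 plan.py .432 -.082 .011 -0.14
```

```text
pos [ 0.4337 -0.0804  0.1997] t 25.1
[ 0.4319 -0.0816 -0.1363  0.      0.9929]
pos [ 0.4337 -0.08    0.1994] t 25.2
[ 0.6522 -0.0988  0.153   0.      0.9949]
xyz [-0.0022 -0.0013  0.1882] twist [-0.0003 -0.0001  0.0078] pos [ 0.4337 -0.0801  0.1992] j [-0.24 -0.41  1.94  0.    1.61 -0.11] t 25.3
```

View pics/w_bin.png

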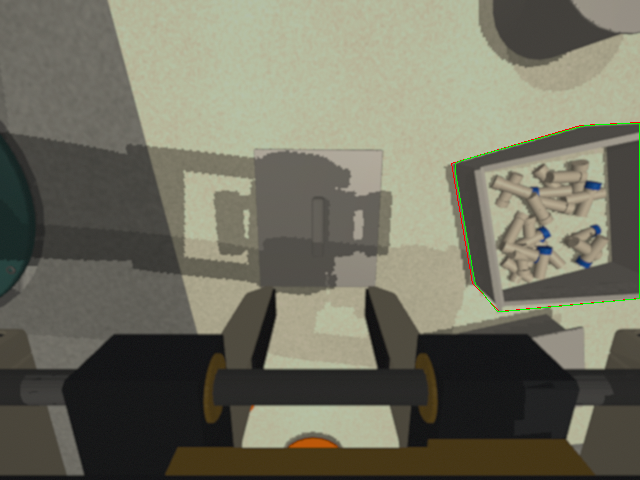

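Flat lid's handle is at (319,225) between the fingers (IoU 0.993). Bin is at right (550,220), clipped at the edge; its fit agrees to 2 mm, yaw 0.152. Grasping.

```bash
python3 -m crank '[{"xyz":[-0.0018,-0.0016,0.04],"twist":[0,0,0.005]},{"xyz":[-0.0018,-0.0016,0.08],"twist":[0,0,0.005]},{"xyz":[-0.0018,-0.0016,0.12],"twist":[0,0,0.005]},{"xyz":[-0.0018,-0.0016,0.155],"twist":[0,0,0.005]},{"xyz":[-0.0018,-0.0016,0.175],"twist":[0,0,0.005]}]' >/dev/null
python3 -m crank '[{"xyz":[0,0,0.008],"twist":[0,0,0]},{"xyz":[0,0,0.012],"twist":[0,0,0]},{"xyz":[0,0,0.013],"twist":[0,0,0]},{"xyz":[0,0,0.013],"twist":[0,0,0]},{"xyz":[0,0,0.013],"twist":[0,0,0]}]' 0.55 35
python3 -m crank '[{"xyz":[0,0,0],"twist":[0,0,0]},{"xyz":[0,0,0],"twist":[0,0,0]},{"xyz":[0,0,0],"twist":[0,0,0]},{"xyz":[0,0,0],"twist":[0,0,0]},{"xyz":[0,0,0],"twist":[0,0,0]}]' 1 35
python3 -m crank '[{"xyz":[0,0,0],"twist":[0,0,0]},{"xyz":[0,0,0],"twist":[0,0,0]},{"xyz":[0,0,-0.02],"twist":[0,0,0]},{"xyz":[0,0,-0.05],"twist":[0,0,0]},{"xyz":[0,0,-0.085],"twist":[0,0,0]}]'
```

```text
time: 26.13
position: [0.4324, -0.0825, 0.0127]
tcp_rot: [0.001, 0.755, 0.656, 0.001]
ft_force: [0.8, -0.1, 0.0]
opening: 0.452
gripper_force: 0.0
time: 26.55
position: [0.4316, -0.0824, 0.0114]
tcp_rot: [0.0, 0.755, 0.656, 0.0]
ft_force: [-2.6, 0.4, 0.2]
opening: 0.143
gripper_force: 0.4
time: 26.97
position: [0.4304, -0.0821, 0.0957]
tcp_rot: [-0.001, 0.755, 0.656, -0.001]
ft_force: [1.0, -0.5, -1.2]
opening: 0.127
gripper_force: 35.0
```

```bash
cat > pb.py <<'E'
# pb.py clearance upslope : delta to put the held flat lid over the bin
import sys; from plan import *
c,s=float(sys.argv[1]),float(sys.argv[2]); B=R.from_euler('z',.152); a=.384
n=np.array([-np.sin(a),0,np.cos(a)]); u=np.array([np.cos(a),0,np.sin(a)])
p=np.array([.6515,-.099,0])+B.apply(np.array([-.002,0,.08])+n*(.0114+c)+u*s)
o=readout.observe(); d,t=delta(o,p,.152,a,.152); print('xyz',np.round(d,4),'twist',np.round(t,4),'target',np.round(p,4),'pos',np.round(o['position'],4),'ft',np.round(o['ft_force'],1),'j',np.round(o['joints'],2),o['time'])
E
python3 pb.py .07 .004
```

```text
xyz [ 0.0057  0.1935 -0.0619] twist [-0.3846  0.0551 -0.2879] target [ 0.623  -0.1034  0.157 ] pos [ 0.4304 -0.0821  0.0957] ft [ 1.  -0.5 -1.2] j [-0.25 -0.36  2.08  0.    1.43 -0.11] 26.9667
```

```bash
python3 -m crank '[{"xyz":[0.001,0.01,-0.03],"twist":[-0.05,0.007,-0.036]},{"xyz":[0.001,0.03,-0.06],"twist":[-0.1,0.014,-0.072]},{"xyz":[0.002,0.06,-0.085],"twist":[-0.16,0.023,-0.12]},{"xyz":[0.003,0.095,-0.09],"twist":[-0.22,0.032,-0.165]},{"xyz":[0.004,0.13,-0.085],"twist":[-0.29,0.041,-0.216]}]' >/dev/null; python3 pb.py .07 .004
```

```text
xyz [-0.0115  0.0478  0.0444] twist [-0.0835  0.0173 -0.0685] target [ 0.623  -0.1034  0.157 ] pos [ 0.5635 -0.0969  0.1854] ft [ 1.  -0.9 -1.7] j [-0.27 -0.29  1.9   0.11  1.26 -0.37] 27.3833
```

```bash
python3 -m crank '[{"xyz":[-0.004,0.017,0.012],"twist":[-0.03,0.006,-0.024]},{"xyz":[-0.008,0.034,0.026],"twist":[-0.06,0.012,-0.05]},{"xyz":[-0.011,0.045,0.04],"twist":[-0.0835,0.0173,-0.0685]},{"xyz":[-0.0115,0.0478,0.0444],"twist":[-0.0835,0.0173,-0.0685]},{"xyz":[-0.0115,0.0478,0.0444],"twist":[-0.0835,0.0173,-0.0685]}]'
python3 - <<'E'
from h import *
save(snapshot('scene')[150:330,120:360].repeat(3,0).repeat(3,1),'s_bin')
E
python3 pb.py .02 .004
```

```text
time: 27.8
position: [0.6197, -0.103, 0.1506]
tcp_rot: [0.119, 0.641, 0.744, 0.142]
ft_force: [0.8, 0.2, -1.0]
opening: 0.13
gripper_force: 35.0
xyz [-0.001   0.0055  0.0464] twist [-0.0101 -0.0024 -0.0039] target [ 0.6416 -0.1005  0.1106] pos [ 0.6196 -0.1029  0.1518] ft [-0.3 -0.2 -1.8] j [-0.28 -0.18  1.87  0.17  1.11 -0.48] 27.85
```

View pics/s_bin.png

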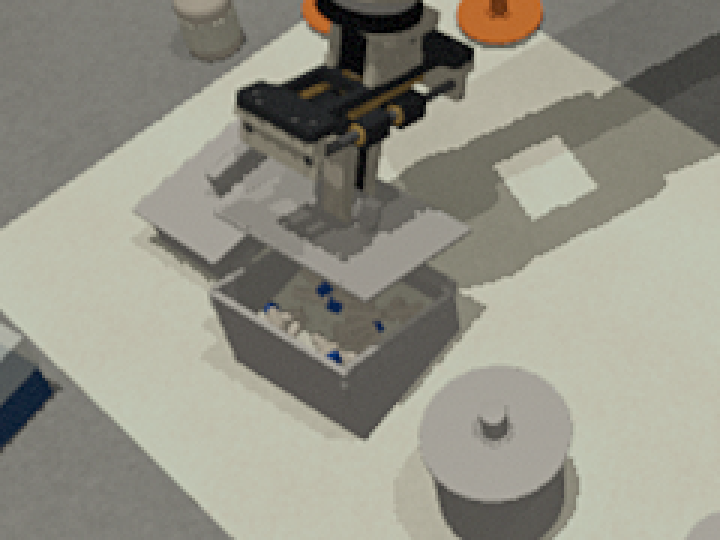

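The lid hangs parallel to the slope above the bin, and the large lid is seated on its jar (495,430). Lowering.

```bash
python3 -m crank '[{"xyz":[0,0.003,0.01],"twist":[-0.008,-0.002,-0.003]},{"xyz":[-0.001,0.005,0.024],"twist":[-0.008,-0.002,-0.003]},{"xyz":[-0.001,0.005,0.036],"twist":[-0.008,-0.002,-0.003]},{"xyz":[-0.001,0.005,0.043],"twist":[-0.008,-0.002,-0.003]},{"xyz":[-0.001,0.005,0.046],"twist":[-0.008,-0.002,-0.003]}]' >/dev/null
python3 -m crank '[{"xyz":[0,0,0],"twist":[0,0,0]},{"xyz":[0,0,0],"twist":[0,0,0]},{"xyz":[0,0,0],"twist":[0,0,0]},{"xyz":[0,0,0],"twist":[0,0,0]},{"xyz":[0,0,0],"twist":[0,0,0]}]' >/dev/null;python3 pb.py 0 .004
```

```text
xyz [ 0.0003 -0.0005  0.0213] twist [0.0008 0.0003 0.0001] target [ 0.649  -0.0994  0.0921] pos [ 0.6416 -0.1008  0.112 ] ft [-0.1 -0.2 -1.5] j [-0.27 -0.11  1.88  0.18  1.02 -0.48] 28.6833
```

```bash
python3 -m crank '[{"xyz":[0,0,0.005],"twist":[0,0,0]},{"xyz":[0,0,0.01],"twist":[0,0,0]},{"xyz":[0,0,0.013],"twist":[0,0,0]},{"xyz":[0,0,0.015],"twist":[0,0,0]},{"xyz":[0,0,0.016],"twist":[0,0,0]}]' >/dev/null; python3 pb.py 0 .004
python3 -m crank '[{"xyz":[0,0,0.0005],"twist":[0,0,0]},{"xyz":[0,0,0.001],"twist":[0,0,0]},{"xyz":[0,0,0.0015],"twist":[0,0,0]},{"xyz":[0,0,0.002],"twist":[0,0,0]},{"xyz":[0,0,0.0025],"twist":[0,0,0]}]' >/dev/null; python3 pb.py 0 .004
python3 -m crank '[{"xyz":[0,0,0.0005],"twist":[0,0,0]},{"xyz":[0,0,0.001],"twist":[0,0,0]},{"xyz":[0,0,0.0015],"twist":[0,0,0]},{"xyz":[0,0,0.0015],"twist":[0,0,0]},{"xyz":[0,0,0.0015],"twist":[0,0,0]}]' >/dev/null; python3 pb.py 0 .004
```

```text
xyz [0.     0.     0.0041] twist [-0.0006 -0.0004 -0.0001] target [ 0.649  -0.0994  0.0921] pos [ 0.6474 -0.0997  0.0959] ft [-0.1  0.4 -1.9] j [-0.26 -0.08  1.88  0.18  1.   -0.49] 29.1
xyz [ 0.0002 -0.0003  0.0024] twist [ 0.0003  0.     -0.0001] target [ 0.649  -0.0994  0.0921] pos [ 0.6484 -0.0997  0.0944] ft [-0.9 -0.7 -1.1] j [-0.26 -0.08  1.88  0.18  0.99 -0.49] 29.5167
xyz [ 0.0001 -0.0002  0.0008] twist [ 0.0001 -0.     -0.    ] target [ 0.649  -0.0994  0.0921] pos [ 0.6489 -0.0995  0.0929] ft [ 0.2 -0.5 -1.3] j [-0.26 -0.08  1.88  0.18  0.99 -0.49] 29.9333
```

```bash
python3 -m crank '[{"xyz":[0,0,0.0005],"twist":[0,0,0]},{"xyz":[0,0,0.001],"twist":[0,0,0]},{"xyz":[0,0,0.001],"twist":[0,0,0]},{"xyz":[0,0,0.001],"twist":[0,0,0]},{"xyz":[0,0,0.001],"twist":[0,0,0]}]' >/dev/null; python3 pb.py 0 .004
python3 -m crank '[{"xyz":[0,0,0.0005],"twist":[0,0,0]},{"xyz":[0,0,0.001],"twist":[0,0,0]},{"xyz":[0,0,0.001],"twist":[0,0,0]},{"xyz":[0,0,0.001],"twist":[0,0,0]},{"xyz":[0,0,0.001],"twist":[0,0,0]}]' >/dev/null; python3 pb.py 0 .004
```

```text
xyz [ 0.0002 -0.0004  0.0003] twist [0.0001 0.     0.0001] target [ 0.649  -0.0994  0.0921] pos [ 0.6492 -0.0995  0.0925] ft [-7.1 -0.6  4.5] j [-0.26 -0.08  1.88  0.18  0.99 -0.49] 30.35
xyz [ 0.0002 -0.0005  0.0003] twist [-0.0002  0.      0.0003] target [ 0.649  -0.0994  0.0921] pos [ 0.6493 -0.0995  0.0925] ft [-22.1   1.1  17.7] j [-0.26 -0.08  1.88  0.18  0.99 -0.49] 30.7667
```

Contact at the expected height. Relieve, then slide gently down-slope (−tool y) until the ledge is felt.

```bash
python3 -m crank '[{"xyz":[0,0,-0.0008],"twist":[0,0,0]},{"xyz":[0,0,-0.0013],"twist":[0,0,0]},{"xyz":[0,-0.0005,-0.0013],"twist":[0,0,0]},{"xyz":[0,-0.001,-0.0013],"twist":[0,0,0]},{"xyz":[0,-0.0015,-0.0013],"twist":[0,0,0]}]' >/dev/null; python3 pb.py 0 .004
python3 -m crank '[{"xyz":[0,-0.0004,0],"twist":[0,0,0]},{"xyz":[0,-0.0008,0],"twist":[0,0,0]},{"xyz":[0,-0.0012,0],"twist":[0,0,0]},{"xyz":[0,-0.0012,0],"twist":[0,0,0]},{"xyz":[0,-0.0012,0],"twist":[0,0,0]}]' >/dev/null; python3 pb.py 0 .004
```

```text
xyz [0.0002 0.0008 0.0003] twist [0.001  0.0002 0.0001] target [ 0.649  -0.0994  0.0921] pos [ 0.6481 -0.0997  0.092 ] ft [-0.1  0.   3. ] j [-0.26 -0.08  1.89  0.18  0.99 -0.49] 31.1833
xyz [0.0002 0.0015 0.0005] twist [0.0022 0.0004 0.0001] target [ 0.649  -0.0994  0.0921] pos [ 0.6475 -0.0998  0.092 ] ft [6.3 0.6 3.7] j [-0.26 -0.08  1.89  0.18  0.99 -0.49] 31.6
```

```bash
python3 -m crank '[{"xyz":[0,0.0007,0],"twist":[0,0,0]},{"xyz":[0,0.0007,0],"twist":[0,0,0]},{"xyz":[0,0.0007,0],"twist":[0,0,0]},{"xyz":[0,0.0007,0],"twist":[0,0,0]},{"xyz":[0,0.0007,0],"twist":[0,0,0]}]' 0.4 |grep -A3 ft
python3 -m crank '[{"xyz":[0,0,-0.008],"twist":[0,0,0]},{"xyz":[0,0,-0.03],"twist":[0,0,0]},{"xyz":[0,0,-0.06],"twist":[0,0,0]},{"xyz":[0,0,-0.095],"twist":[0,0,0]},{"xyz":[0,0,-0.13],"twist":[0,0,0]}]' >/dev/null
python3 -m crank '[{"xyz":[0,-0.02,-0.03],"twist":[0,0,0]},{"xyz":[0,-0.05,-0.06],"twist":[0,0,0]},{"xyz":[0,-0.08,-0.08],"twist":[0,0,0]},{"xyz":[0,-0.1,-0.1],"twist":[0,0,0]},{"xyz":[0,-0.1,-0.1],"twist":[0,0,0]}]'
python3 - <<'E'
from fit import *
ims={n:snapshot(n) for n in('top','scene')}
save(cv2.resize(np.vstack([cv2.resize(ims['top'][100:300,130:530],(700,350)),]),(700,350)),'top_end')
save(cv2.resize(ims['scene'][110:390,120:520],(800,560),interpolation=3),'scene_end')
for k,g in {'large_round_lid':(.664,.096,0,.092),'small_round_lid':(.617,.289,0,.072),'long_lid':(.611,-.2785,.11,.037)}.items():
    V=[]
    for n in('top','scene'):
        C=cam(n);m=getmask(k,n,C,(g[0],g[1],g[3]+.01))
        if m is not None:V.append((C,m))
    print(k,len(V),np.round(fit(k,V,g,len(V)==2),4) if V else None)
for n in('top','scene'):
  for t in('flat_lid','tube_rack','reagent_bottle'): print(n,t,[(np.round(d['location'],3).tolist(),round(d['confidence'],2)) for d in finder.search_frame(t,n)])
E
```

```text
ft_force: [-0.5, -0.5, 0.1]
opening: 0.437
gripper_force: 0.0
time: 32.85
position: [0.4677, -0.1275, 0.2711]
tcp_rot: [0.127, 0.639, 0.744, 0.145]
ft_force: [-1.1, 0.0, 0.9]
opening: 0.6
gripper_force: 0.0
large_round_lid 1 [0.6634 0.0969 0.0845 0.092  0.9644]
small_round_lid 2 [0.6159 0.2894 0.1268 0.0709 0.9661]
long_lid 2 [ 0.6114 -0.2785  0.1096  0.0353  0.9627]
top flat_lid [([0.647, -0.1, 0.088], 0.58), ([0.592, 0.257, 0.032], 0.21)]
top tube_rack [([0.551, 0.464, 0.04], 0.73)]
top reagent_bottle [([0.493, -0.462, 0.073], 0.55)]
scene flat_lid [([0.655, -0.092, 0.093], 0.65)]
scene tube_rack [([0.559, 0.472, 0.036], 0.58)]
scene reagent_bottle [([0.509, -0.458, 0.061], 0.71)]
```

View pics/scene_end.png

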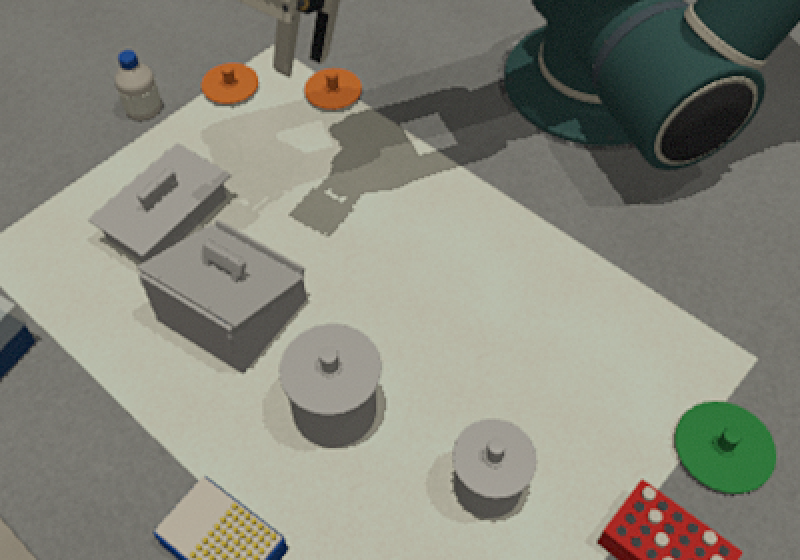

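View pics/top_end.png

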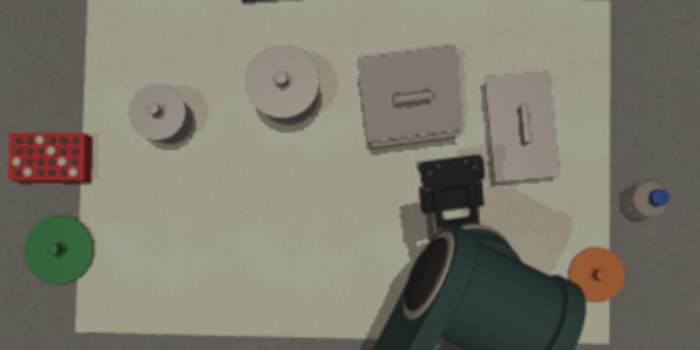

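Both views show all four lids seated and square: large (330,365), small (493,460), long (160,200) and flat (222,275, flush behind the ledge) in the scene crop. Rack and bottle have not moved, and the arm is clear.

```bash
python3 -c "
from plant import workorder; print(workorder.sign_off())"
```

```text
the job is handed in; nothing more can be done
None
```

All four lids are seated on their own containers and released, the rack and bottle are where they stood in the final pictures, and the job was handed in at about 33 s; the sign-off gave no verdict back.

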